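# Put the craft table's tools back in their places

## Task

The lantern-making class is over: put the tools back. Stand each glue stick, cap up, in the cup of its own colour, lay the tape roll flat over the steel post, and set the stapler upright on its dark outline, lined up with it (either way round). Let go of everything and leave the red lantern and the pencil pot where they stand.

Things in the scene. Friction and masses are not known exactly. Their poses are not given: they have to be found in the camera images.
- green_stick_center (a point): Glue stick with a white barrel and a green cap and foot, standing upright: a cylinder 30 mm across, 105 mm high. The point is its centre, half-way up (52.5 mm above its foot); z points up to the cap.
- orange_stick_center (a point): Glue stick like the other but with an orange cap and foot: 30 mm across, 105 mm high, standing upright. The point is its centre, 52.5 mm above its foot; z points up to the cap.
- tape_roll_center (a point): Roll of tan tape lying flat: a ring 56 mm across outside, hole 36 mm across, 24 mm high. The point is the centre of the ring, 12 mm above its underside; z along its axis.
- stapler_center (a point): Dark blue desk stapler standing on its black base: one rigid piece 120 mm long (x), base 34 mm wide (y) and 10 mm high, blue upper arm 30 mm wide from 23 to 45 mm up (steel magazine, 20 mm wide, between), 48 mm high in all. The point is at mid-length and mid-width, 24 mm above its underside; x along its length, z up.
- green_cup: Low round green cup fixed to the table, for the green stick: 62 mm across outside, mouth 46 mm across, rim 30 mm and inner floor 5 mm above the table. Origin at the centre of its underside, on the table.
- orange_cup: Low round orange cup fixed to the table, for the orange stick: the same sizes as the green one. Origin at the centre of its underside, on the table.
- tape_post: Tape holder fixed to the table: a grey disc 72 mm across and 8 mm high, with a steel post 18 mm across standing in its middle, post top 42 mm above the table. The tape roll lies on the disc with the post in its hole. Origin at the centre of its underside, on the table.
- stapler_pad: Flat white pad fixed to the table, 150 x 64 mm and 3 mm thick, with a dark blue outline with round ends, 132 x 44 mm, in its middle for the stapler. Origin at the centre of its underside, on the table; x along its length.
- lantern: Bystander: a red card lantern, an upright tube 72 mm across and 130 mm high with a fringe around its top, 104 mm across. Origin at the centre of its underside.
- pencil_pot: Bystander: a dark steel pot 72 mm across and 95 mm high with pencils that reach up to about 155 mm. Origin at the centre of its underside.
Things that resemble listed ones, but are neither listed nor needed, are in the scene too. Of the things that look like the part that bears stapler_center, the larger one is meant. Leave any purple look-alike of the part that bears green_stick_center alone.

How it is judged:
At the end, for the whole second after the job is handed in: Each glue stick stands upright (0.15 rad), cap up, on the floor of its own colour's cup (within 12 mm); the tape roll lies flat on its disc round the post (12 mm); the stapler stands on its pad within 14 mm and 0.22 rad, either way round; all at rest (horizontal distance between green_stick_center and green_cup below 0.012 m and height (world z) of green_stick_center between 0.05 and 0.062 m and angle between each of green_stick_center, orange_stick_center's own z axis and vertical below 0.15 rad and horizontal distance between orange_stick_center and orange_cup below 0.012 m and height (world z) of orange_stick_center between 0.05 and 0.062 m and horizontal distance between tape_roll_center and tape_post below 0.012 m and height (world z) of tape_roll_center below 0.025 m and (angle between tape_roll_center's own z axis and vertical below 0.12 rad or angle between tape_roll_center's own z axis and vertical above 3.02 rad) and horizontal distance between stapler_center and stapler_pad below 0.014 m and angle between the x axis of stapler_center and the x axis of stapler_pad, either way round below 0.22 rad and angle between stapler_center's own z axis and vertical below 0.1 rad and height (world z) of stapler_center below 0.033 m and linear speed of each of green_stick, orange_stick, tape_roll, stapler below 0.02 m/s); the robot touches nothing.
It fails at once if the lantern is moved more than 30 mm (distance of lantern from where it was at the start of the episode above 0.03 m).
It fails at once if the pencil pot is moved more than 30 mm (distance of pencil_pot from where it was at the start of the episode above 0.03 m).
It also fails if it takes over 112 s, if anything falls off the work surface, if the arm or the gripper's body presses on something with over 40 N, if the wrist force passes 120 N, or if a joint passes its speed limit or range.

## Robot

A 6-joint arm with a two-finger parallel gripper is mounted at the origin on the work surface. World frame = base frame: x ahead of the robot, y to its left, z up, the work surface at z = 0. Lengths are in m, angles in rad, forces in N, time in s.
With the tool pointing down it reaches from about 0.375 to 0.9 m from the base axis. Payload 3.1 kg.
Tool frame: the origin (TCP) lies at the very end of the fingers, on their centre line; the grasp point (between the pads) lies 19 mm behind it; x points along the fingers, z is the direction in which the jaws open and shut, and the axes are right-handed (so a half turn about x gives the same grasp; the last joint's range is limited). The gripper opens to 85 mm and grips with 20 to 120 N. Pads are 22 mm wide; open, the fingers measure 114 mm over their backs; the gripper's body (76 mm by 85 mm) begins 54 mm behind the grasp point. The pads swing forward as they close: fully open they stand 13 mm farther back than shut.
Start: joints at [-1.504, 0.527, 1.433, -0, 1.181, -0.178], TCP at [0.152, -0.606, 0.231] pointing down, gripper open.
Joint ranges: [-3.08, 3.08], [-0.75, 2.2], [0.22, 2.44], [-1.43, 4.57], [0, 2.65], [-2.85, 2.85]. Speed limits (rad/s): [2.79, 2.79, 3.14, 3.14, 3.14, 3.14].

## Interface

Orientations are given as a unit quaternion [w, x, y, z].
In Python, from plant import env, optics, readout gives the robot as it stands. Calls block until the motion is done:
- env.move_ptp(position, orientation): joint-space move of the TCP to a pose.
- env.movel(position, attitude=None, speed=0.15): straight line of the TCP; attitude=None keeps the orientation; speed is the mean speed in m/s.
- env.move_joints(angles): joint-space move.
- env.open_gripper() and env.grasp(grip_force=None): open the fingers fully, or close them until they stop; grip_force is the grip in N (None keeps the last).
- env.wait(seconds).
- env.ik(position, orientation): joint angles nearest the present ones, or None.
- optics.camera(name): name is "scene" or "side" or "wrist"; returns (picture, depth): 400x640x3 uint8, red, green, blue; 400x640 float32, m along the optical axis (not along the pixel's ray), 0 where there is no reading.
- optics.camera_info(name): a dict with "fov_y" (degrees; the focal length in pixels is half the picture's height over the tangent of half this angle, whatever the lens; pixels are square), "cx", "cy" (the principal point, pixels), "R" (3x3) and "t" (3): a world point X has camera coordinates R X + t; the wrist camera has in their place "hand_eye" (4x4, takes a point from camera to tool coordinates, whose origin is the TCP and whose axes are the tool frame's). Camera axes: x right, y down, z forward; pixel columns grow to the right and rows downward; lengths in m; the calibration is good to about 2 mm. A picture is of the moment at which its call begins: read the wrist's pose just before it. camera_info takes no time and is no camera call.
A pose or a line that the arm cannot do raises env.IKError and nothing moves.
- env.job_done(): hands the job in, once; it reports no verdict.
Readings, each from a call of its own:
- readout.current_time_s(): time.
- readout.current_joints(): joint angles.
- readout.current_joint_velocities(): joint speeds.
- readout.current_joint_torque(): joint torques, N m.
- readout.current_eef_pos(): TCP position.
- readout.current_tool_rot(): TCP orientation.
- readout.current_force(): force on the tool from outside, world axes, zero at the start.
- readout.current_wrist_torque(): the same for the moment, N m.
- readout.current_finger_gap(): finger opening in m.
Only numpy, scipy, OpenCV 4.12 (cv2) and the standard library are available. Lean on these libraries where they do the work, as an engineer would, in place of code of your own. Each camera call takes 0.05 s, during which the arm holds its last target.

## Working session

There is one attempt and no reset: what is moved stays moved. The work goes in short steps, each a Python script; the robot and the scene stay as the last script left them, time stands still between calls to the robot, and variables do not carry over. Pictures are saved under pics/ and viewed, and the job is handed in when it is done.

```bash
mkdir -p pics; ls; python3 - <<'E'
from plant import env, optics, readout
import cv2
for n in ["scene","side","wrist"]:
    p,d=optics.camera(n); cv2.imwrite(f"pics/{n}0.png",p[:,:,::-1]); 
    import numpy as np
    np.savez(f"{n}0.npz",p=p,d=d)
    print(n,optics.camera_info(n), (d>0).mean())
print(readout.current_time_s(),readout.current_eef_pos(),readout.current_tool_rot(),readout.current_finger_gap())
E
```

```text
pics
scene {'fov_y': 55.59789461867192, 'cx': 325.5750090209417, 'cy': 199.93289360081255, 'R': array([[-0.88182284,  0.47157902,  0.00130943],
       [ 0.35108995,  0.65836465, -0.66580164],
       [-0.31484016, -0.58665937, -0.74612764]]), 't': array([ 0.39365299, -0.12967281,  1.28877595])} 0.99605078125
side {'fov_y': 55.97389431149138, 'cx': 315.5323962112736, 'cy': 198.69856803574996, 'R': array([[-0.9911457 , -0.13229705,  0.01129966],
       [-0.08931695,  0.60133059, -0.79399244],
       [ 0.09824803, -0.78797145, -0.60782261]]), 't': array([0.47643839, 0.08586359, 1.06402456])} 0.996125
wrist {'fov_y': 63.544554447381806, 'cx': 318.5155400347034, 'cy': 195.9951602587176, 'hand_eye': array([[-1.09208063e-04, -2.62997724e-01,  9.64796447e-01,
        -1.42689995e-01],
       [-4.54138733e-04, -9.64796341e-01, -2.62997747e-01,
         6.69086288e-02],
       [ 9.99999891e-01, -4.66872911e-04, -1.40739137e-05,
         3.95576837e-04],
       [ 0.00000000e+00,  0.00000000e+00,  0.00000000e+00,
         1.00000000e+00]])} 0.99623828125
0.15 [ 0.15145615 -0.60579648  0.2305351 ] [ 0.55689229  0.43567916  0.55770202 -0.43476787] 0.08548112222680605
```

View pics/scene0.png

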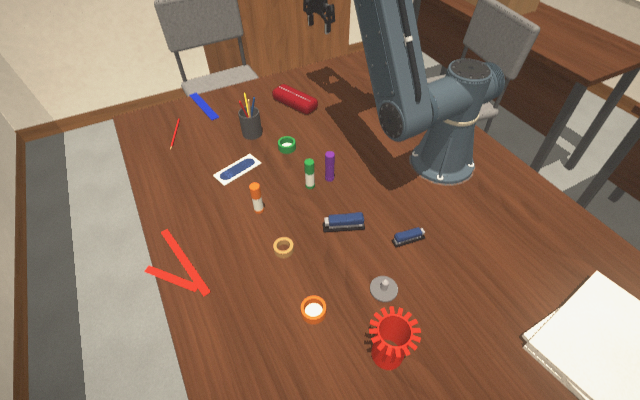

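View pics/side0.png

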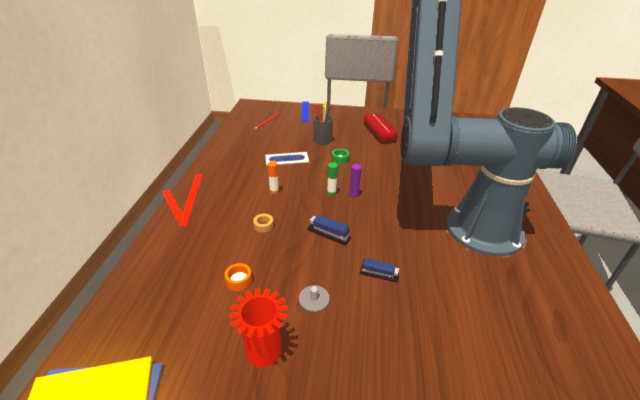

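View pics/wrist0.png

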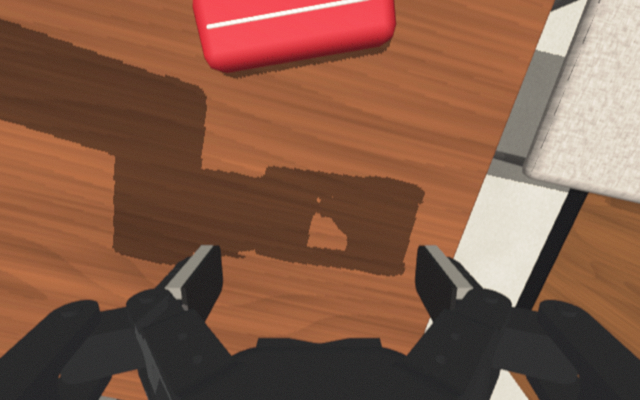

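The scene view shows the orange stick at (257,197), green stick (310,172), purple decoy (330,166), tape (283,247), large stapler (344,222), small stapler (409,236), green cup (287,144), orange cup (314,310), post (384,288), pad (237,169), pot (250,122) and lantern (393,340). The side view shows the same items.

```bash
cat > h.py <<'E'
import numpy as np, cv2
from scipy.optimize import least_squares
from scipy.spatial.transform import Rotation as Ro
def K(info):
    f=200/np.tan(np.radians(info['fov_y'])/2); return f,info['cx'],info['cy']
def pts(info,d,RT=None):
    f,cx,cy=K(info); v,u=np.mgrid[0:400,0:640]
    c=np.stack([(u-cx)/f*d,(v-cy)/f*d,d],-1)
    if RT is None: return (c-info['t'])@info['R']      # R^T (c-t)
    return c@RT[:3,:3].T+RT[:3,3]
def masks(p):
    h=cv2.cvtColor(p,cv2.COLOR_RGB2HSV).astype(int); H,S,V=h[...,0],h[...,1],h[...,2]
    return dict(green=(H>50)&(H<75)&(S>150)&(V>60), orange=(H>=6)&(H<=14)&(S>215)&(V>170),
      white=(S<60)&(V>150), tan=(H>=14)&(H<=22)&(S>80)&(V>120), blue=(H>105)&(H<125)&(S>100),
      grey=(S<50)&(V>90), red=((H<=4)|(H>176))&(S>200)&(V>120), dark=(V<90)&(S<110))
def circ(P,r=None):
    c0=P.mean(0)
    if r is None:
        return least_squares(lambda q:np.hypot(P[:,0]-q[0],P[:,1]-q[1])-q[2],[*c0,.02],loss='soft_l1',f_scale=.002).x
    return least_squares(lambda q:np.hypot(P[:,0]-q[0],P[:,1]-q[1])-r,c0,loss='soft_l1',f_scale=.002).x
E
cat > m.py <<'E'
from h import *
from plant import optics
rois=dict(scene=dict(ostick=(240,175,275,215),gstick=(300,155,319,192),tape=(268,232,300,262),stap=(318,208,370,235),gcup=(275,133,300,156),ocup=(297,293,330,326),post=(366,270,402,305),pad=(208,150,266,188),lant=(360,300,425,370),pot=(236,100,266,140)),
 side=dict(ostick=(262,157,284,196),gstick=(322,158,341,198),tape=(250,210,276,233),stap=(306,212,354,246),gcup=(328,147,352,166),ocup=(220,260,256,293),post=(296,282,332,313),pad=(260,149,314,169),lant=(225,285,292,365),pot=(312,112,336,146)))
col=dict(ostick='orange',gstick='green',tape='tan',stap='blue',gcup='green',ocup='orange',post='grey',pad='white',lant='red',pot='dark')
for n in rois:
    z=np.load(n+'0.npz'); p,d=z['p'],z['d']; info=optics.camera_info(n); X=pts(info,d); M=masks(p)
    for k,(a,b,c,e) in rois[n].items():
        m=np.zeros((400,640),bool); m[b:e,a:c]=M[col[k]][b:e,a:c]; m&=d>0
        P=X[m]
        if len(P)<5: print(n,k,'few',len(P)); continue
        print(n,k,len(P),'ctr',P.mean(0).round(4),'lo',np.percentile(P,2,0).round(3),'hi',np.percentile(P,98,0).round(3))
        if k in('ostick','gstick'):
            Q=P[P[:,2]>.07]; s=Q[Q[:,2]<.1]; print('   circ r15',circ(s[:,:2],.015).round(4)); t=Q[Q[:,2]>.1025]; print('   top',t.mean(0),len(t))
        if k in('gcup','ocup'):
            t=P[P[:,2]>.026]; print('   rim',circ(t[:,:2]).round(4),circ(t[:,:2],.027).round(4),len(t))
        if k=='tape':
            t=P[P[:,2]>.02]; print('   rim',circ(t[:,:2],.023).round(4),len(t))
        if k=='post':
            t=P[(P[:,2]<.014)]; (c,w,_)=cv2.minAreaRect((t[:,:2]*1000).astype(np.float32)); print('  disc',c,w); t=P[P[:,2]>.038]; print('  top',t.mean(0) if len(t) else None)
        if k in('stap','pad'):
            t=P[P[:,2]>.035] if k=='stap' else P[P[:,2]<.02]; print('  rect',cv2.minAreaRect((t[:,:2]*1000).astype(np.float32)),len(t))
E
python3 m.py
```

```text
scene ostick few 0
scene gstick few 0
scene tape 315 ctr [0.6194 0.0794 0.0184] lo [0.594 0.051 0.001] hi [0.645 0.103 0.028]
   rim [0.619  0.0773] 180
scene stap 194 ctr [0.43   0.089  0.0473] lo [0.39  0.067 0.043] hi [0.47  0.113 0.052]
  rect ((428.47943115234375, 88.58769989013672), (23.290348052978516, 92.81249237060547), 67.70124053955078) 194
scene gcup few 0
scene ocup few 0
scene post 559 ctr [0.4468 0.31   0.0119] lo [0.414 0.276 0.005] hi [0.477 0.339 0.043]
  disc (444.5345458984375, 307.5619201660156) (68.50627136230469, 69.04484558105469)
  top [0.44411551 0.30720826 0.0417154 ]
scene pad 359 ctr [ 0.6266 -0.2872  0.0042] lo [ 0.551 -0.336 -0.   ] hi [ 0.698 -0.244  0.008]
  rect ((623.97021484375, -290.7655029296875), (151.86314392089844, 69.33985137939453), 16.822853088378906) 359
scene lant 358 ctr [0.5296 0.447  0.0711] lo [0.495 0.413 0.008] hi [0.563 0.48  0.131]
scene pot 473 ctr [ 0.5176 -0.4267  0.0533] lo [ 0.482 -0.477  0.006] hi [ 0.548 -0.409  0.092]
side ostick 105 ctr [ 0.6246 -0.0794  0.0763] lo [ 0.614 -0.087  0.002] hi [ 0.638 -0.074  0.104]
   circ 
[... 746 characters left out ...]
lo [0.6   0.25  0.002] hi [0.657 0.311 0.031]
   rim [0.6272 0.2818 0.0279] [0.6269 0.282 ] 73
side post 560 ctr [0.4431 0.3142 0.0123] lo [0.413 0.282 0.006] hi [0.474 0.341 0.042]
  disc (443.7695007324219, 310.5565185546875) (66.52574157714844, 65.58428192138672)
  top [0.44385802 0.30992097 0.04094596]
side pad 220 ctr [ 0.6179 -0.2918  0.0039] lo [ 0.551 -0.333  0.001] hi [ 0.696 -0.251  0.007]
  rect ((623.5369262695312, -288.36993408203125), (149.11231994628906, 73.16864776611328), 15.601274490356445) 220
side lant 2170 ctr [0.5248 0.4524 0.0789] lo [0.492 0.414 0.008] hi [0.559 0.483 0.131]
side pot 417 ctr [ 0.5104 -0.4211  0.0517] lo [ 0.48  -0.473  0.006] hi [ 0.544 -0.408  0.093]
```

```bash
cat > m2.py <<'E'
from h import *
from plant import optics
exec(open('m.py').read().split('col=')[0].split('import optics')[1])
rois['scene']['gstick']=(300,150,320,195);rois['side']['gcup']=(326,147,356,166)
for n in rois:
    z=np.load(n+'0.npz'); p,d=z['p'],z['d']; info=optics.camera_info(n); X=pts(info,d)
    hsv=cv2.cvtColor(p,cv2.COLOR_RGB2HSV)
    for k,zl,zh in [('ostick',.102,.112),('gstick',.102,.112),('gcup',.027,.034),('ocup',.027,.034),('tape',.021,.03),('stap',.042,.055)]:
        a,b,c,e=rois[n][k]; m=np.zeros((400,640),bool); m[b:e,a:c]=1
        m&=(X[...,2]>zl)&(X[...,2]<zh)&(d>0)
        if k=='gcup': m&=(hsv[...,0]>45)&(hsv[...,0]<85)
        P=X[m]
        r=cv2.minEnclosingCircle((P[:,:2]*1000).astype(np.float32))
        print(n,k,len(P),P.mean(0).round(4),'encl',np.round(r[0],1),round(r[1],1),'hsv',np.median(hsv[m],0))
        if k=='stap': print(cv2.minAreaRect((P[:,:2]*1000).astype(np.float32)))
E
python3 m2.py
```

```text
scene ostick 71 [ 0.6263 -0.0901  0.106 ] encl [625.7 -91.2] 15.4 hsv [ 15. 183. 246.]
scene gstick 61 [ 0.4458 -0.1092  0.1059] encl [ 446.4 -110.2] 15.2 hsv [ 64. 139. 188.]
scene gcup 79 [ 0.4352 -0.3091  0.0301] encl [ 434.5 -309. ] 32.3 hsv [ 63. 133. 170.]
scene ocup 232 [0.6296 0.2791 0.0306] encl [629.4 278.2] 31.8 hsv [ 15. 182. 246.]
scene tape 174 [0.6193 0.0773 0.0248] encl [618.6  76. ] 28.5 hsv [ 18. 131. 236.]
scene stap 292 [0.4299 0.0878 0.047 ] encl [427.5  84.2] 49.6 hsv [111. 103. 136.]
((428.3632507324219, 86.35667419433594), (31.762916564941406, 99.1216049194336), 66.50232696533203)
side ostick 46 [ 0.6259 -0.0875  0.1056] encl [626.5 -88.5] 15.0 hsv [ 17.  237.5 254. ]
side gstick 50 [ 0.4451 -0.1067  0.1053] encl [ 445.2 -107.8] 15.3 hsv [ 63.  168.5 189. ]
side gcup 66 [ 0.4343 -0.3076  0.03  ] encl [ 435.2 -309.8] 32.8 hsv [ 60. 153. 172.]
side ocup 212 [0.629  0.2812 0.0305] encl [628.6 280.2] 31.3 hsv [ 16.  243.5 254. ]
side tape 142 [0.6191 0.0805 0.0246] encl [618.7  76.9] 29.8 hsv [ 19. 163. 243.]
side stap 284 [0.4256 0.0919 0.0464] encl [427.9  89.2] 49.7 hsv [113. 121. 134.]
((428.0560607910156, 88.91171264648438), (31.82647705078125, 97.69459533691406), 66.69702911376953)
```

```bash
python3 - <<'E'
import cv2
im=cv2.imread('pics/scene0.png'); a=cv2.resize(im[130:270,210:380],None,fx=4,fy=4,interpolation=2)
cv2.imwrite('pics/crop0.png',a)
E
```

```text
(no output)
```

View pics/crop0.png

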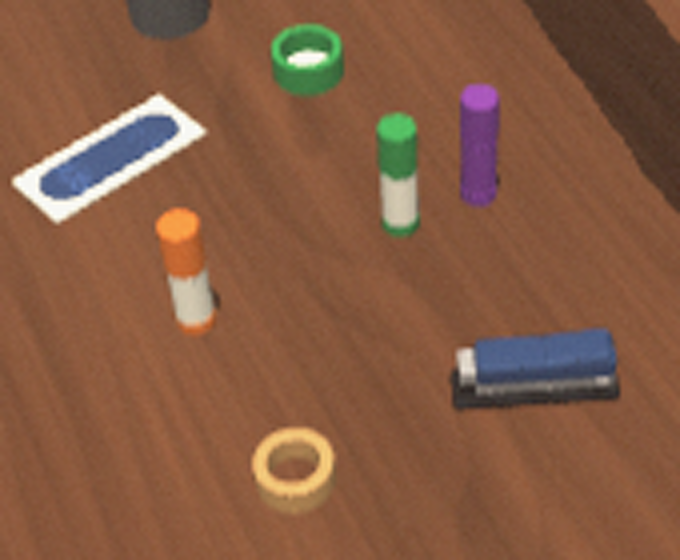

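```bash
cat > m3.py <<'E'
from h import *
from plant import optics
def long_ang(P):
    (c,w,a)=cv2.minAreaRect((P[:,:2]*1000).astype(np.float32)); b=cv2.boxPoints((c,w,a))
    e=[b[1]-b[0],b[2]-b[1]]; l=max(e,key=np.linalg.norm); return np.round(c,1),np.round(sorted(w),1),np.degrees(np.arctan2(l[1],l[0]))%180
allS=[];allP=[]
for n,s,pd,pur in [('scene',(318,206,372,236),(208,150,266,188),(322,148,338,184)),('side',(304,210,356,248),(260,149,314,169),(346,160,364,200))]:
    z=np.load(n+'0.npz'); p,d=z['p'],z['d']; info=optics.camera_info(n); X=pts(info,d); hsv=cv2.cvtColor(p,cv2.COLOR_RGB2HSV)
    def sel(r): 
        m=np.zeros((400,640),bool); m[r[1]:r[3],r[0]:r[2]]=1; return m&(d>0)
    P=X[sel(s)&(X[...,2]>.006)&(X[...,2]<.055)]; print(n,'stap all',len(P),long_ang(P)); allS.append(P)
    q=P[P[:,2]>.042]; print('  top',long_ang(q))
    m=sel(pd)&(hsv[...,1]<70)&(hsv[...,2]>130)
    n_,lab,st,_=cv2.connectedComponentsWithStats(m.astype(np.uint8)); m=lab==1+np.argmax(st[1:,4])
    print(' pad',st[1:,4],long_ang(X[m])); allP.append(X[m])
    m=sel(pd)&(hsv[...,0]>105)&(hsv[...,0]<125)&(hsv[...,1]>80); print(' outline',long_ang(X[m]))
    P=X[sel(pur)&(X[...,2]>.098)]; print(' purple',cv2.minEnclosingCircle((P[:,:2]*1000).astype(np.float32)),P[:,2].mean())
print(long_ang(np.vstack(allS)),long_ang(np.vstack(allP)))
E
python3 m3.py
```

```text
scene stap all 674 (array([434.3,  85.3]), array([ 33.6, 119.1]), np.float32(157.43832))
  top (array([428.4,  86.4]), array([31.8, 99.1]), np.float32(156.50233))
 pad [368] (array([ 624. , -290.8]), array([ 69.3, 151.9]), np.float32(16.822844))
 outline (array([ 625. , -290.3]), array([ 41. , 122.4]), np.float32(18.676308))
 purple ((374.48541259765625, -110.46723175048828), 15.663068771362305) 0.1050540442611449
side stap all 730 (array([433.6,  87.9]), array([ 34. , 117.5]), np.float32(157.42943))
  top (array([428.1,  88.9]), array([31.8, 97.7]), np.float32(156.69702))
 pad [237] (array([ 601.5, -216.5]), array([150.4, 225.4]), np.float32(106.899185))
 outline (array([ 624.2, -289.5]), array([ 32.9, 118.9]), np.float32(18.25015))
 purple ((373.4200134277344, -108.59662628173828), 15.990096092224121) 0.10406089199686502
(array([434.4,  86.5]), array([ 36., 120.]), np.float32(157.43832)) (array([ 601.3, -216.8]), array([151.8, 225.3]), np.float32(107.10826))
```

```bash
cat > g.py <<'E'
from h import *
from plant import env, optics, readout
def quat(adeg):
    a=np.radians(adeg); x=np.array([0,0,-1.]); z=np.array([np.cos(a),np.sin(a),0]); y=np.cross(z,x)
    q=Ro.from_matrix(np.stack([x,y,z],1)).as_quat(); return [q[3],q[0],q[1],q[2]]
T=dict(gstick=(.4457,-.109),ostick=(.626,-.090),tape=(.6187,.077),stap=(.434,.0866),gcup=(.435,-.309),ocup=(.629,.2795),post=(.444,.3085),pad=(.624,-.290))
def best(xy,adeg,zh=.25):
    j0=np.array(readout.current_joints()); o=[]
    for a in (adeg,adeg+180):
        j=env.ik([*xy,zh],quat(a))
        if j is not None: o.append((abs(np.array(j)-j0).max(),a,np.round(j,2)))
    return min(o,key=lambda t:t[0]) if o else None
def go(xy,a,z,zh=.25):
    b=best(xy,a,zh); env.move_ptp([*xy,zh],quat(b[1])); 
    if z+.04<zh: env.movel([*xy,z+.04],speed=.25)
    env.movel([*xy,z],speed=.08)
def stat(s): print(s,'t',round(readout.current_time_s(),1),'gap',round(readout.current_finger_gap(),4),'F',np.round(readout.current_force(),1),'p',np.round(readout.current_eef_pos(),4))
def up(z=.25):
    p=readout.current_eef_pos(); env.movel([p[0],p[1],z],speed=.25)
def snap(n,name):
    p,d=optics.camera(n); cv2.imwrite(f'pics/{name}.png',p[:,:,::-1]); np.savez(name+'.npz',p=p,d=d); return p,d
E
python3 - <<'E'
from g import *
for k,a in dict(gstick=90,gcup=90,ostick=0,ocup=0,tape=-31,post=-31,stap=67.4,pad=107).items(): print(k,best(T[k],a))
go(T['gstick'],90,.066); stat('at'); env.grasp(40); stat('gr')
snap('wrist','w1')
E
```

```text
gstick (np.float64(1.265084825509379), 270, array([-0.48,  0.28,  1.81, -0.  ,  1.05,  1.09]))
gcup (np.float64(0.9220823209495225), 270, array([-0.83,  0.38,  1.64, -0.  ,  1.12,  0.74]))
ostick (np.float64(1.1853003990870523), 0, array([-0.32,  0.52,  1.39, -0.  ,  1.23, -0.32]))
ocup (np.float64(1.7606945090115407), 0, array([ 0.26,  0.6 ,  1.24, -0.  ,  1.3 ,  0.26]))
tape (np.float64(1.4493461111970356), -31, array([-0.06,  0.51,  1.42, -0.  ,  1.22,  0.49]))
post (np.float64(1.9049815171998004), -31, array([ 0.4 ,  0.39,  1.62, -0.  ,  1.13,  0.94]))
stap (np.float64(1.4479468284675694), 67.4, array([-0.06,  0.25,  1.85, -0.  ,  1.04, -1.23]))
pad (np.float64(0.9074478939175166), 287, array([-0.6 ,  0.6 ,  1.24, -0.  ,  1.3 ,  0.68]))
at t 3.6 gap 0.0857 F [ 0.5 -0.5 -0.1] p [ 0.4461 -0.1092  0.0664]
gr t 4.2 gap 0.0292 F [ 0.3 -0.3  3.7] p [ 0.4458 -0.109   0.0663]
```

View pics/w1.png

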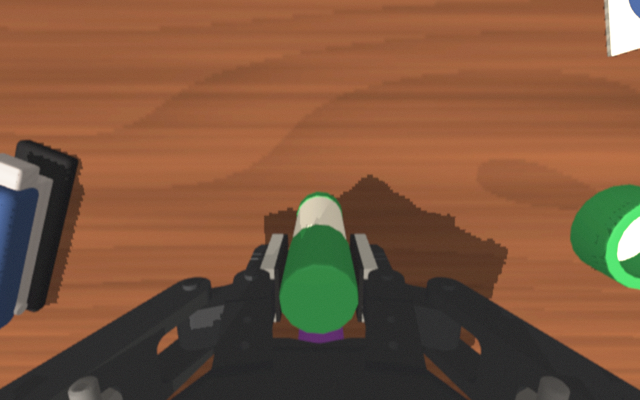

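The wrist view shows the green stick held squarely between the pads at (318,270), with the purple one untouched behind it. I'll place it in the green cup.

```bash
python3 - <<'E'
from g import *
up(); stat('up'); go(T['gcup'],90,.0725,.25); stat('low'); env.open_gripper(); env.wait(.2); stat('open'); up(); snap('wrist','w2'); stat('')
E
```

```text
up t 5.1 gap 0.0291 F [-0.7  0.2 -1.2] p [ 0.4449 -0.1086  0.249 ]
low t 7.2 gap 0.0293 F [-0.1 -0.3 -0.4] p [ 0.4352 -0.3093  0.0728]
open t 8.0 gap 0.0857 F [ 0.3  0.4 -0. ] p [ 0.435  -0.309   0.0725]
 t 8.9 gap 0.0855 F [ 0.1  0.5 -0.9] p [ 0.4341 -0.308   0.2483]
```

View pics/w2.png

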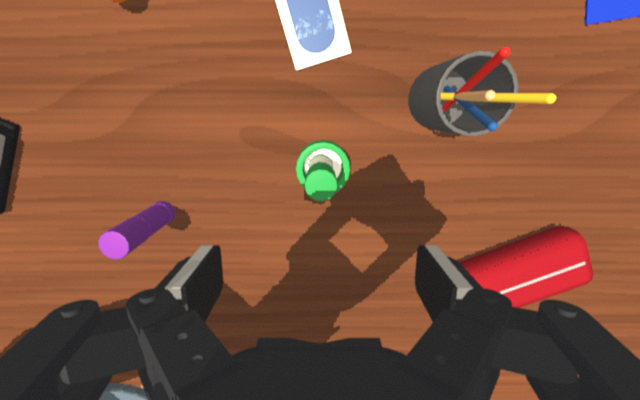

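The green stick stands in its cup, cap at (321,185). Next is the orange stick.

```bash
python3 - <<'E'
from g import *
go(T['ostick'],0,.066); env.grasp(40); stat('gr'); snap('wrist','w3'); up(); 
print(readout.current_finger_gap())
go(T['ocup'],0,.0725); stat('low'); snap('wrist','w4'); env.open_gripper(); env.wait(.2); up(); snap('wrist','w5'); stat('')
cv2.imwrite('pics/w345.png',np.vstack([cv2.resize(cv2.imread(f'pics/w{i}.png'),(320,200)) for i in (3,4,5)]))
E
```

```text
gr t 12.0 gap 0.0292 F [-0.3  0.2  1.5] p [ 0.6262 -0.09    0.0664]
0.029049593234183976
low t 15.7 gap 0.0292 F [-0.3  0.3 -1. ] p [0.6286 0.2795 0.0716]
 t 17.4 gap 0.0857 F [ 0.3 -0.7 -1.2] p [0.6276 0.2791 0.2477]
```

View pics/w345.png

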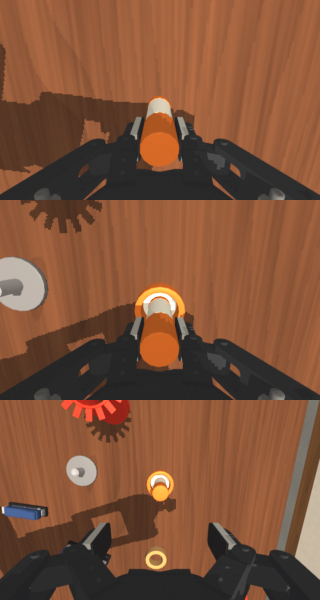

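The orange stick was gripped, lowered and released in its cup (cap at about (160,490) in the lower panel). Now the tape.

```bash
python3 - <<'E'
from g import *
go(T['tape'],-31,.002); stat('at'); env.grasp(40); stat('gr'); snap('wrist','w6'); up(.12); stat('up'); snap('wrist','w7')
snap('side','s7')
cv2.imwrite('pics/w67.png',np.vstack([cv2.resize(cv2.imread(f'pics/{i}.png'),(480,300)) for i in ('w6','w7')]))
E
```

```text
at t 19.9 gap 0.0857 F [-0.3  0.4  0. ] p [0.6185 0.0769 0.0015]
gr t 20.3 gap 0.0538 F [ 0.2 -0.2  3.7] p [0.6194 0.077  0.0029]
up t 20.9 gap 0.0538 F [-0.5 -0.5 -1. ] p [0.6184 0.077  0.1192]
```

View pics/w67.png

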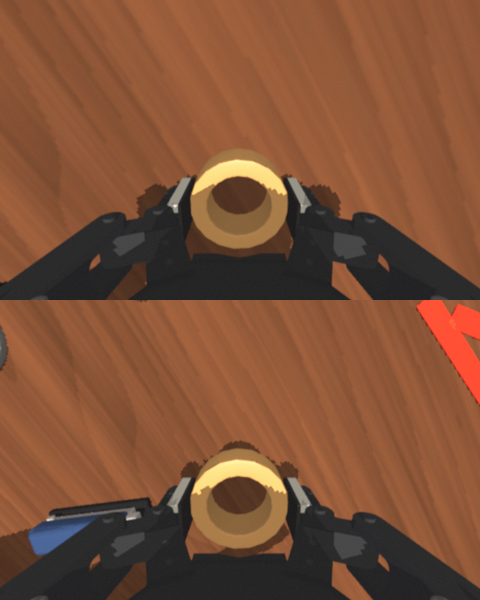

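View pics/s7.png

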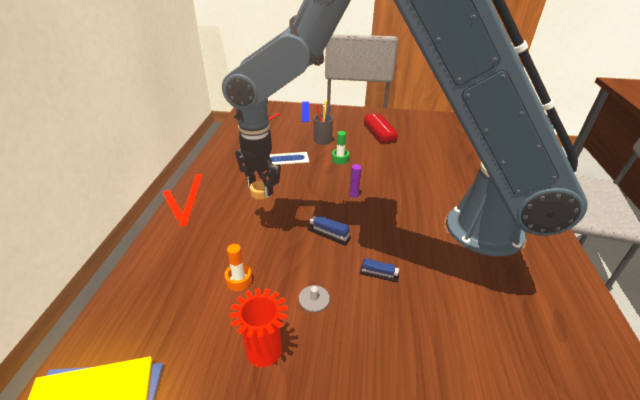

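The tape is level and centred between the pads at (240,500) in the lower panel. The side view shows both sticks standing in their cups. Next the tape goes over the post.

```bash
python3 - <<'E'
from g import *
up(.2); go(T['post'],-31,.045,.2); stat('above'); snap('wrist','w8'); env.movel([*T['post'],.014],speed=.05); stat('low'); env.open_gripper(); env.wait(.2); stat('o'); up(.2); snap('wrist','w9'); stat('')
cv2.imwrite('pics/w89.png',np.vstack([cv2.resize(cv2.imread(f'pics/{i}.png'),(480,300)) for i in ('w8','w9')]))
E
```

```text
above t 23.9 gap 0.0541 F [0.3 0.2 0. ] p [0.4442 0.3087 0.0452]
low t 24.7 gap 0.0538 F [-0.5  0.3 -0.3] p [0.444  0.3085 0.0139]
o t 25.3 gap 0.0855 F [-0.2 -0.1  0.6] p [0.444  0.3085 0.0141]
 t 26.3 gap 0.0856 F [ 0.3 -0.4  0.2] p [0.4428 0.308  0.1985]
```

View pics/w89.png

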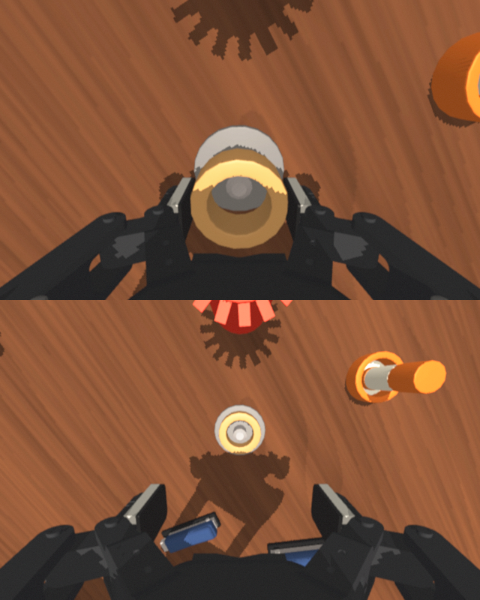

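The tape lies round the post, ring and post concentric at (240,433). Now the stapler.

```bash
python3 - <<'E'
from g import *
go(T['stap'],67.4,.016); stat('at'); env.grasp(50); stat('gr'); snap('wrist','w10'); up(); stat('up'); snap('wrist','w11')
cv2.imwrite('pics/w1011.png',np.vstack([cv2.resize(cv2.imread(f'pics/{i}.png'),(480,300)) for i in ('w10','w11')]))
E
```

```text
at t 28.8 gap 0.0854 F [ 0.6 -0.1 -0.1] p [0.4343 0.0866 0.0163]
gr t 29.3 gap 0.0292 F [-0.3 -0.6  5.9] p [0.4341 0.0866 0.0164]
up t 30.4 gap 0.0294 F [-0.  -0.8 -2.5] p [0.4329 0.0866 0.2489]
```

View pics/w1011.png

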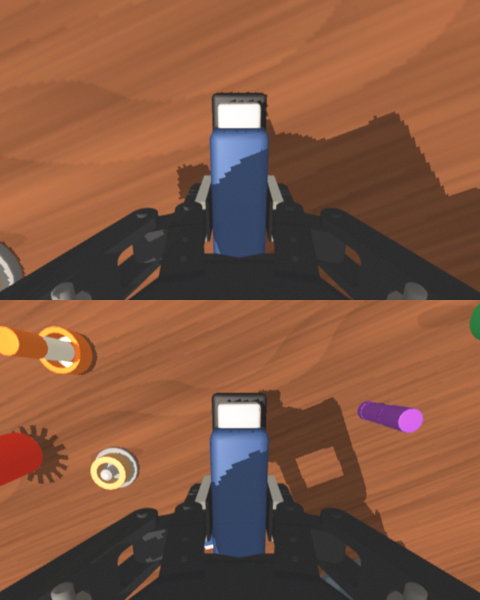

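The stapler is held level and straight. I'll place it on the pad.

```bash
python3 - <<'E'
from g import *
go(T['pad'],107.2,.0205); stat('low'); env.open_gripper(); env.wait(.2); up(.3); stat('')
env.move_joints([0.0,-.3,1.6,0,1.4,0]) if False else None
snap('wrist','w12')
snap('scene','s12'); snap('side','s13')
E
```

```text
low t 33.6 gap 0.0291 F [ 0.2 -0.3 -1.5] p [ 0.6236 -0.2898  0.0195]
 t 35.7 gap 0.0854 F [ 0.4 -0.2 -1. ] p [ 0.6232 -0.2895  0.2984]
```

View pics/w12.png

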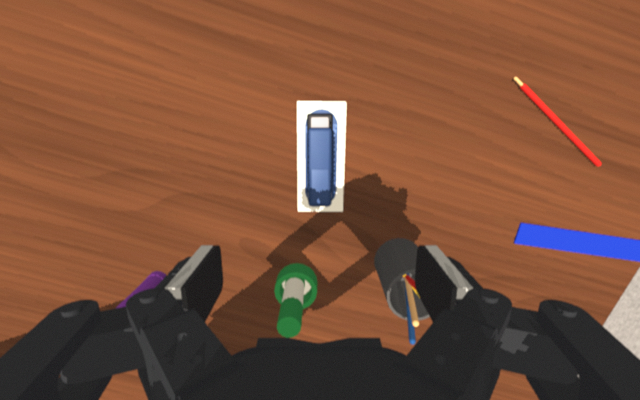

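View pics/s12.png

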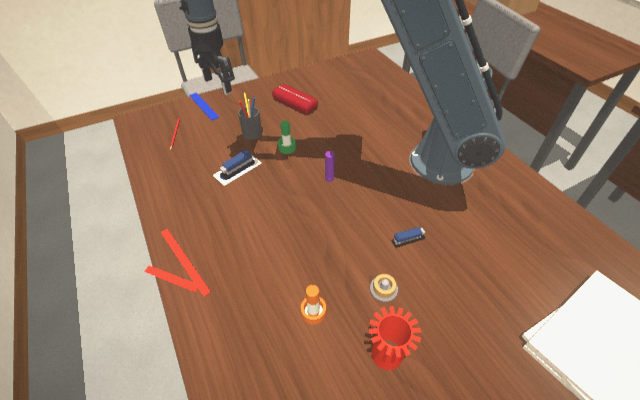

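View pics/s13.png

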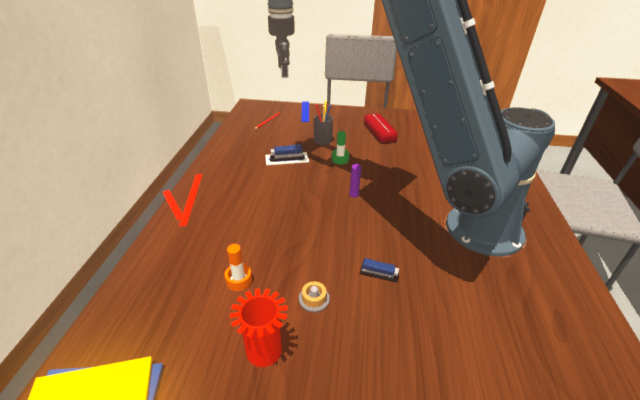

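Scene and side views show everything in place: green stick (287,138), orange stick (313,300), tape (384,287), stapler on its outline (237,166). Lantern and pot are unmoved. I'll check this numerically before handing in.

```bash
python3 - <<'E'
from g import *
T0=dict(scene=np.load('scene0.npz')['p'],side=np.load('side0.npz')['p'])
for n,f in (('scene','s12'),('side','s13')):
    z=np.load(f+'.npz'); d=z['d']; X=pts(optics.camera_info(n),d)
    for k,t,R,zl,zh in [('gstick','gcup',.04,.1,.12),('ostick','ocup',.04,.1,.12),('tape','post',.034,.028,.036),('stap','pad',.075,.010,.06),('staptop','pad',.075,.044,.06)]:
        c=np.array(T[t]); m=(np.hypot(X[...,0]-c[0],X[...,1]-c[1])<R)&(X[...,2]>zl)&(X[...,2]<zh)&(d>0); P=X[m]
        q=(P[:,:2]*1000).astype(np.float32)
        if 'stap' in k: print(n,k,cv2.minAreaRect(q),P[:,2].max())
        else: (e,r)=cv2.minEnclosingCircle(q); print(n,k,'off mm',np.round(np.array(e)-c*1000,1),round(r,1),'z',P[:,2].mean().round(4))
    a=T0[n].astype(int)-z['p']; ch=abs(a).max(-1)>40
    for nm,r in dict(scene=dict(lant=(368,310,420,368),pot=(242,100,260,138)),side=dict(lant=(232,290,286,362),pot=(314,114,332,142)))[n].items(): print(nm,'changed frac',ch[r[1]:r[3],r[0]:r[2]].mean().round(3))
E
```

```text
scene gstick off mm [-0.3 -2.4] 16.8 z 0.1091
scene ostick off mm [ 1.8 -1.5] 15.8 z 0.1097
scene tape off mm [ 0.6 -1.8] 28.3 z 0.0324
scene stap ((624.72607421875, -287.185546875), (118.47188568115234, 36.87525939941406), 19.15888786315918) 0.0564149070732283
scene staptop ((620.98828125, -290.9040222167969), (103.7427978515625, 34.8903694152832), 15.724381446838379) 0.0564149070732283
lant changed frac 0.0
pot changed frac 0.003
side gstick off mm [-0.5  2.2] 16.4 z 0.1081
side ostick off mm [ 0.7 -0.2] 15.3 z 0.1091
side tape off mm [1.2 0.4] 28.8 z 0.0323
side stap ((623.3806762695312, -285.2452087402344), (118.53057861328125, 35.29819869995117), 16.63045883178711) 0.05567456004700342
side staptop ((617.2332763671875, -287.0813903808594), (98.21611785888672, 35.29819869995117), 16.63045883178711) 0.05567456004700342
lant changed frac 0.0
pot changed frac 0.0
```

```bash
python3 - <<'E'
from g import *
stat('end'); env.job_done()
E
```

```text
end t 35.8 gap 0.0854 F [-0.2  0.6  0.6] p [ 0.6234 -0.2896  0.2981]
the job is handed in; nothing more can be done
```

The job is done and handed in at 35.8 s of the 112 s allowed; it reports no verdict. Both glue sticks stand in the cups of their own colour, the tape lies over the post, and the stapler is on its outline. The gripper is open and well clear of everything.

The last checks came from depth points in the scene and side cameras:

| Item | Horizontal offset | Limit | Height |
|---|---|---|---|
| Green stick | within about 2.5 mm | 12 mm | top at about 0.109 m, seated on the cup floor |
| Orange stick | within about 2.5 mm | 12 mm | top at about 0.109 m, seated on the cup floor |
| Tape roll | within about 2 mm | 12 mm | top at 0.032 m, flat on the disc |
| Stapler | about 3–5 mm | 14 mm | highest point 0.056 m, where about 0.051 m was expected |

- **Stapler:** its angle came out at 16–19° against about 17° for the pad, and both cameras agree it sits level. The high height reading matches how the camera depth read this stapler before it was moved, so I put it down to depth error.
- **Bystanders:** the lantern and pencil pot pixels did not change between the first and last pictures beyond 0.3 %. The purple look-alike and the small stapler were not touched.
- **Disagreements:** the two cameras differed by up to about 5 mm (green stick, across). One early side-view fit of the pad's white border failed by picking up other points; I used the scene-view fit and the outline instead.

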